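Load the reference block and key in the gauge check

TASK

Take the reference block out of its black holder and stand it on the black sensing plate of the check gauge, between the two metal end stops, without dropping it; the holder clasps its long sides and the stops shut off its ends, so put it down on the worktop on the way and take it again across the other pair of faces. With the block let go in place, pull the blue knob of the gauge up to its stop and let it spring back, then press the white key, the yellow key and the green key fully down, in that order and one at a time. Leave the block standing there and do not disturb the jar, the oil bottle or the tally counter.

Things in the scene. Friction and masses are not known exactly. Their poses are not given: they have to be found in the camera images.
- gauge: check gauge, fixed: light grey case 160 (x) x 190 (y) mm with a white top at 36 mm above the worktop. Origin: centre of its underside; x points away from its front, y to its left, z up. The three keys stand in a row along y at x = -45 mm (y = -55, 0, +55 mm; which colour stands where varies); behind them are the sensing plate (x = 30, y = 42 mm) and the blue knob (x = 30, y = -55 mm)
- gauge_nest (a point): centre of the black sensing plate's upper face, 40 mm above the worktop; axes as the gauge. The plate is 60 (x) x 64 (y) mm. The two aluminium end stops stand along y at either end, 64 mm apart inside, each 34 mm wide (x), 8 mm thick and 48 mm higher than the plate, with a foot 10 mm thick; the sides towards +x and -x are open
- ref_block: loose reference block, bare aluminium with a blue band near the top and two dark bores in its top face; 32 (x) x 58 (y) x 40 (z) mm, 0.16 kg. Origin: centre of its underside. It starts upright in the holder and has to stand on the plate with its y along the gauge's y (either way round)
- holder: fixed black block holder. Origin: centre of its underside on the worktop; the block's underside rests 6 mm higher on its foot (64 (x) x 50 (y) mm). Two cheeks 7 mm thick, 46 mm long (y), 36 mm apart inside, reach to 46 mm, level with the top of the block, and cover its long sides (x); its two ends (y) stand 6 mm out past the cheeks, 4 mm past the foot, and are free
- reset_knob (a joint): travel of the sprung blue knob, m: 0 = down (rest), 0.012 = pulled straight up to its stop; 2 N to start, 8 N at the stop
- knob_grip (a point): centre of the blue knob's cylindrical rim, a round head 25 mm in diameter; at rest 59 mm above the worktop; the grippable rim reaches from 7 mm below to 7 mm above this point, the head's top is 10 mm above it; moves with the knob
- key_white_top (a point): centre of the top of the white round key, 24 mm in diameter, in a black collar 40 mm in diameter; at rest 58 mm above the worktop; moves with the key
- key_white (a joint): travel of the white spring key, m: 0 = up, 0.006 = fully down (about 5 N)
- key_yellow_top (a point): centre of the top of the yellow round key, 24 mm in diameter, in a black collar 40 mm in diameter; at rest 58 mm above the worktop; moves with the key
- key_yellow (a joint): travel of the yellow spring key, m: 0 = up, 0.006 = fully down (about 5 N)
- key_green_top (a point): centre of the top of the green round key, 24 mm in diameter, in a black collar 40 mm in diameter; at rest 58 mm above the worktop; moves with the key
- key_green (a joint): travel of the green spring key, m: 0 = up, 0.006 = fully down (about 5 N)
- rack_corner (a point): obstacle, fixed: foot of the nearest upright corner of the grey sheet-metal tray rack, whose walls reach 0.32 m high; from this point its front edge runs to world (0.70, 0.09) and its side wall to (0.67, -0.37). The clear way from the holder to the gauge passes nearer the robot than this, or above it
- clamp_end (a point): obstacle, fixed: outer end of the red handle of the clamp fixture, a bar up to 0.16 m high that runs from here back to the left; the fixture is lower elsewhere
- free_spot (a point): middle of a free patch of worktop, about 90 mm across, good for putting the block down
- sample_jar_3: bystander: red jar with blue lid, 54 mm in diameter, 67 mm high; origin: centre of its underside
- oil_bottle: bystander: small white bottle with a red pointed cap, 38 mm in diameter, 118 mm high; origin: centre of its underside
- tally: bystander: round grey tally counter with a small black side knob, about 50 mm in diameter, 23 mm high; origin: centre of its underside
Not all that is in view belongs to the job. Leave any purple look-alike of the ref_block alone.

How it is judged:
On the way, in this order (a step that is already met when the one before it is completed fails the run):
1. the block stands on the sensing plate between the end stops and is let go (x of ref_block in the frame of gauge_nest between -0.01 and 0.01 m and y of ref_block in the frame of gauge_nest between -0.005 and 0.005 m and z of ref_block in the frame of gauge_nest between -0.003 and 0.003 m and angle between ref_block's own z axis and vertical below 0.06 rad and angle between the y axis of ref_block and the y axis of gauge, either way round below 0.2 rad and contact force between the fingers and ref_block below 0.05 N and linear speed of ref_block below 0.02 m/s), for 0.2 s.
2. the blue knob is pulled up to its stop (at least 10 of its 12 mm) (value of joint reset_knob above 0.01 m and x of ref_block in the frame of gauge_nest between -0.01 and 0.01 m and y of ref_block in the frame of gauge_nest between -0.005 and 0.005 m and z of ref_block in the frame of gauge_nest between -0.003 and 0.003 m and angle between ref_block's own z axis and vertical below 0.06 rad and angle between the y axis of ref_block and the y axis of gauge, either way round below 0.2 rad), for 0.1 s.
3. the white key is pressed (at least 4 of its 6 mm), the other keys up, the knob back down, the block in place (value of joint key_white above 0.004 m and value of joint each of key_yellow, key_green below 0.0015 m and value of joint reset_knob below 0.002 m and x of ref_block in the frame of gauge_nest between -0.01 and 0.01 m and y of ref_block in the frame of gauge_nest between -0.005 and 0.005 m and z of ref_block in the frame of gauge_nest between -0.003 and 0.003 m and angle between ref_block's own z axis and vertical below 0.06 rad and angle between the y axis of ref_block and the y axis of gauge, either way round below 0.2 rad), for 0.05 s.
4. the yellow key is pressed (at least 4 of its 6 mm), the other keys up, the knob back down, the block in place (value of joint key_yellow above 0.004 m and value of joint each of key_white, key_green below 0.0015 m and value of joint reset_knob below 0.002 m and x of ref_block in the frame of gauge_nest between -0.01 and 0.01 m and y of ref_block in the frame of gauge_nest between -0.005 and 0.005 m and z of ref_block in the frame of gauge_nest between -0.003 and 0.003 m and angle between ref_block's own z axis and vertical below 0.06 rad and angle between the y axis of ref_block and the y axis of gauge, either way round below 0.2 rad), for 0.05 s.
5. the green key is pressed (at least 4 of its 6 mm), the other keys up, the knob back down, the block in place (value of joint key_green above 0.004 m and value of joint each of key_white, key_yellow below 0.0015 m and value of joint reset_knob below 0.002 m and x of ref_block in the frame of gauge_nest between -0.01 and 0.01 m and y of ref_block in the frame of gauge_nest between -0.005 and 0.005 m and z of ref_block in the frame of gauge_nest between -0.003 and 0.003 m and angle between ref_block's own z axis and vertical below 0.06 rad and angle between the y axis of ref_block and the y axis of gauge, either way round below 0.2 rad), for 0.05 s.
At the end, for the whole second after the job is handed in: The block stands upright on the sensing plate, between the end stops: within 10 mm of the plate's centre along x, 5 mm along y, 3 mm in height, 0.2 rad in yaw; it is let go and at rest; knob and keys are back within 2 and 1.5 mm; no bystander has moved more than 30 mm (all of step 1 and value of joint reset_knob below 0.002 m and value of joint each of key_white, key_yellow, key_green below 0.0015 m and distance of each of sample_jar_3, oil_bottle, tally from where it was at the start of the episode below 0.03 m); the robot touches nothing.
It fails at once if a key is pressed (over 3 mm) while the block is not on the sensing plate (value of joint any of key_white, key_yellow, key_green above 0.003 m and (horizontal distance between ref_block and gauge_nest above 0.02 m or z of ref_block in the frame of gauge_nest above 0.01 m)).
It fails at once if two keys are down (over 3 mm) at once (value of joint each of key_white, key_yellow above 0.003 m or value of joint each of key_white, key_green above 0.003 m or value of joint each of key_yellow, key_green above 0.003 m).
It fails at once if the block is dropped: it moves faster than 0.35 m/s while no finger touches it (linear speed of ref_block above 0.35 m/s and contact force between the fingers and ref_block below 0.05 N).
It fails at once if the block is tipped over by more than 0.6 rad (angle between ref_block's own z axis and vertical above 0.6 rad).
It fails at once if a bystander is moved more than 30 mm or knocked over (distance of any of sample_jar_3, oil_bottle, tally from where it was at the start of the episode above 0.03 m or angle between any of sample_jar_3, oil_bottle's own z axis and vertical above 0.5 rad).
It also fails if it takes over 69 s, if anything falls off the work surface, if the arm or the gripper's body presses on something with over 40 N, if the wrist force passes 120 N, or if a joint passes its speed limit or range.

ROBOT

A 6-joint arm with a two-finger parallel gripper is mounted at the origin on a cart in front of the work surface, level with it; the furniture and walls round the work are solid. World frame = base frame: x ahead of the robot, y to its left, z up, the work surface at z = 0. Lengths are in m, angles in rad, forces in N, time in s.
With the tool pointing down it reaches from about 0.4 to 0.825 m from the base axis. Payload 7 kg.
Tool frame: the origin (TCP) lies midway between the tips of the shut fingers; the grasp point (between the pads) lies 19 mm behind it; z points along the fingers, y is the line along which they close (so a half turn about z gives the same grasp; the last joint's range is limited). The gripper opens to 88 mm and grips with 3 to 60 N. Pads are 19 mm wide; open, the fingers measure 130 mm over their backs; the gripper's body (78 mm by 193 mm) begins 47 mm behind the grasp point.
Start: joints at [0.288, 0.359, 0.012, 0, -1.224, -0.288], TCP at [0.675, -0, 0.227] pointing down, gripper open.
Joint ranges: [-3.07, 3.07], [-1.43, 2.12], [-1.02, 1.25], [-3.03, 1.67], [-3.05, -0], [-3.03, 3.03]. Speed limits (rad/s): [2.39, 2.39, 3.01, 3.14, 3.14, 3.14].

INTERFACE

Orientations are given as a 3x3 rotation matrix whose columns are the frame's x, y, z axes.
In Python, from station import get_obs, read_camera, calibration, hand_in gives the robot as it stands.
- The arm moves only by the tool servo_tool, never from a script. Its arguments are lists of equal length, an entry for each row: "linear": the shift along the world's x, y, z in m, a list of three; "angular": the turn, a rotation vector about the world's x, y, z in degrees, a list of three. In form: {"linear": [[x, y, z], ...], "angular": [[wx, wy, wz], ...]}. A call has 1 to 20 rows; each row shifts and turns the commanded pose from where the row before left it; what a row does not reach is not made up. A row lasts 1/12 s, in which the tool goes at most 41.7 mm and 7.16 degrees, less where a joint would pass 70% of its speed; a pose out of reach is approached as far as the arm can. A call with a gripper value outside its range is refused whole. "grip" is the finger opening in m, from 0 to 0.0876, set as the call begins (left out, the last holds). The fingers move at their own pace and stop on an object; "force" is the grip in N (left out, the last holds). Time passes only in rows, so rows that do not move let the fingers close. It gives the time, the measured TCP pose, the force, the opening and the grip force at its end, in the units of the state.
- get_obs(): the state, without advancing time (a new reading comes with each control period).
- read_camera(name): name is "scene" or "side" or "wrist"; returns the picture (480x640x3 uint8, red, green, blue); there is no depth.
- calibration(name): a dict with "camera_matrix" (3x3 intrinsics, pixels), "rvec" (rotation vector, rad) and "tvec" (3), from world to camera coordinates, as OpenCV has them. Camera axes: x right, y down, z forward; pixel columns grow to the right and rows downward; lengths in m; the calibration is good to about 2 mm. A picture is of the moment at which its call begins: read the wrist's pose just before it. calibration takes no time and is no camera call; for the wrist camera it gives the pose at the moment of the call.
- hand_in(): hands the job in; it is judged then, once.
The state is a dict: "clock": time; "q": joint angles; "joint_vel": joint speeds; "joint_efforts": joint torques, N m; "eef_pos": TCP position; "tcp_rot": TCP orientation; "contact_force": force on the tool from outside, world axes, zero at the start; "ft_torque": the same for the moment, N m; "grip_width": finger opening in m; "grasp_force": force on a finger pad.
Only numpy, scipy, OpenCV 4.12 (cv2) and the standard library are available. Lean on these libraries where they do the work, as an engineer would, in place of code of your own. Each camera call takes 0.05 s, during which the arm holds its last target. There are 200 camera calls.

## Working session

There is one attempt and no reset: what is moved stays moved. The work goes in short steps, Python scripts to look and compute and a tool call to move; the robot and the scene stay as the last step left them, time stands still between calls to the robot, and variables do not carry over. Pictures are saved under pics/ and viewed, at most 10 in all, crops included, and the job is handed in when it is done.

Besides the shell and the picture viewer there is one more tool, called after "Request:" as name(argument=value, ...) on one line, values as JSON. servo_tool: Moves the arm, as the interface text tells. Its arguments: {"type":"object","properties":{"linear":{"type":"array"},"angular":{"type":"array"},"grip":{"type":"number"},"force":{"type":"number"}},"required":["linear","angular"]}

```bash
mkdir -p pics; ls; python3 - <<'E'
from station import *
import cv2
for n in ("scene","side"):
    im=read_camera(n); cv2.imwrite(f"pics/{n}0.png",im[:,:,::-1])
    c=calibration(n); print(n,c)
print(get_obs())
E
```

```text
pics
scene {'camera_matrix': array([[524.67974011,   0.        , 316.89970433],
       [  0.        , 524.67974011, 240.84215771],
       [  0.        ,   0.        ,   1.        ]]), 'rvec': array([ 2.21229177, -0.72309164,  0.30433836]), 'tvec': array([-0.41631913,  0.261284  ,  1.20651574])}
side {'camera_matrix': array([[449.55021501,   0.        , 316.47106167],
       [  0.        , 449.55021501, 240.07258007],
       [  0.        ,   0.        ,   1.        ]]), 'rvec': array([ 0.32751486, -2.5728553 ,  1.52314619]), 'tvec': array([0.42565073, 0.15890156, 1.03767281])}
{'clock': 0.1, 'q': array([ 2.88088870e-01,  3.59336418e-01,  1.11844158e-02, -2.83380273e-04,
       -1.22408055e+00, -2.88110640e-01]), 'joint_vel': array([-7.51376988e-04, -7.83275095e-04,  1.40243646e-03,  2.14172558e-03,
        5.74011309e-05,  2.36099508e-04]), 'joint_efforts': array([-1.42273191e-03, -5.84165347e+01,  2.93752134e+01,  7.01551259e+00,
        1.01412315e-02, -6.66964229e-05]), 'eef_pos': array([ 6.74590231e-01, -3.58870666e-05,  2.25721987e-01]), 'tcp_rot': array([[-1.18146516e-04, -9.99998938e-01, -1.45274765e-03],
       [-9.99999981e-01,  1.18368218e-04, -1.52523526e-04],
       [ 1.52695323e-04,  1.45272960e-03, -9.99998933e-01]]), 'contact_force': array([ 0.3609976 ,  0.61823131, -1.2210912 ]), 'ft_torque': array([-0.02149015, -0.02046414, -0.03014812]), 'grasp_force': 0.0, 'grip_width': 0.08750480446994764}
```

View pics/scene0.png

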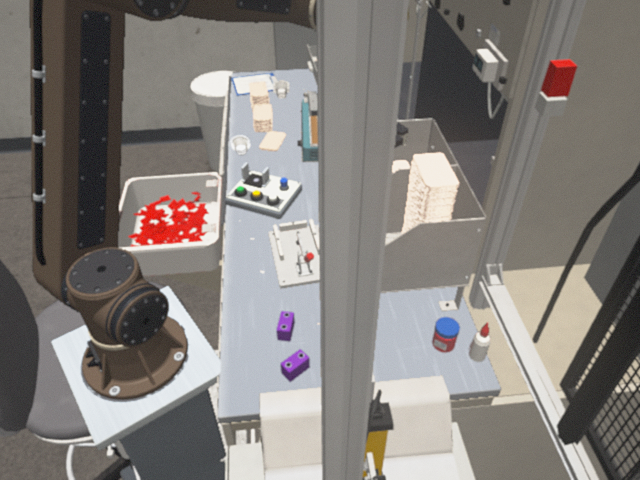

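View pics/side0.png

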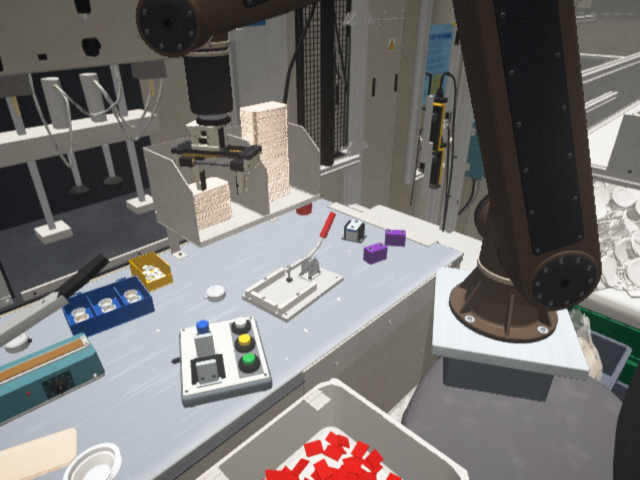

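The side view shows the block in its black holder at (354,231). The purple look-alikes are at (375,254) and (396,237). The gauge is at (225,358), the tally at (215,292), the clamp's red handle end at (332,214) and the jar at (304,209). In the scene view the post hides the holder, and the gauge is at (263,190). My choice is the aluminium block at side (354,231), which I'll check in a close crop.

```bash
cat > h.py <<'E'
import numpy as np, cv2
from station import *
def ray(cal,uv):
    K,r,t=cal["camera_matrix"],cal["rvec"],cal["tvec"]
    R=cv2.Rodrigues(np.array(r))[0]; o=-R.T@np.array(t).ravel()
    return o,R.T@np.linalg.inv(K)@np.array([uv[0],uv[1],1.])
def at(cal,uv,z):
    o,d=ray(cal,uv); return o+d*(z-o[2])/d[2]
def proj(cal,P):
    return cv2.projectPoints(np.array(P,float).reshape(-1,3),np.array(cal["rvec"]),np.array(cal["tvec"]),cal["camera_matrix"],None)[0][:,0]
def crop(im,x,y,w,h,s):
    c=cv2.resize(im[y:y+h,x:x+w],None,fx=s,fy=s,interpolation=cv2.INTER_CUBIC)
    for i in range(0,w,10):
        cv2.line(c,(i*s,0),(i*s,6 if i%50 else 14),(0,0,255),1)
    for i in range(0,h,10):
        cv2.line(c,(0,i*s),(6 if i%50 else 14,i*s),(0,0,255),1)
    return c
E
python3 - <<'E'
from h import *
s=cv2.imread("pics/side0.png"); c=cv2.imread("pics/scene0.png")
a=crop(s,320,205,100,70,4); b=crop(s,165,310,120,100,4)[:, :]; d=crop(c,220,155,90,65,4)
out=np.zeros((600,800,3),np.uint8)
out[:280,:400]=a; out[:260,400:760]=d; out[290:600,:480]=b[:310]
cv2.imwrite("pics/crop1.png",out)
S=calibration("side");C=calibration("scene")
for n,uv,z in (("block",(354,226),.046),("tally",(215,290),.02),("clampend",(332,214),.15),("jar",(304,209),.06),("purp1",(375,249),.04)): print(n,at(S,uv,z))
for n,uv,z in (("green",(240,190),.058),("yellow",(256,195),.058),("white",(273,200),.058),("knob",(284,182),.069),("jar",(447,326),.067),("oil",(480,350),.05),("rack",(388,235),.32)): print(n,at(C,uv,z))
for n,uv,z in (("green",(249,359),.058),("yellow",(245,340),.058),("white",(240,323),.058),("knob",(203,326),.069)): print(n,at(S,uv,z))
E
```

```text
block [ 0.3904884  -0.24370371  0.046     ]
tally [0.65926751 0.11953565 0.02      ]
clampend [ 0.42306907 -0.093532    0.15      ]
jar [ 0.55579123 -0.29245501  0.06      ]
purp1 [ 0.31323113 -0.13524296  0.04      ]
green [0.47303739 0.33537275 0.058     ]
yellow [0.49877126 0.28532556 0.058     ]
white [0.52622954 0.23473441 0.058     ]
knob [0.5931874  0.27716261 0.069     ]
jar [ 0.58664537 -0.39682727  0.067     ]
oil [ 0.60792238 -0.47779781  0.05      ]
rack [ 0.47932495 -0.29033272  0.32      ]
green [0.47436663 0.35230031 0.058     ]
yellow [0.50127225 0.3064018  0.058     ]
white [0.53076419 0.2615457  0.058     ]
knob [0.59125277 0.30042074 0.069     ]
```

View pics/crop1.png

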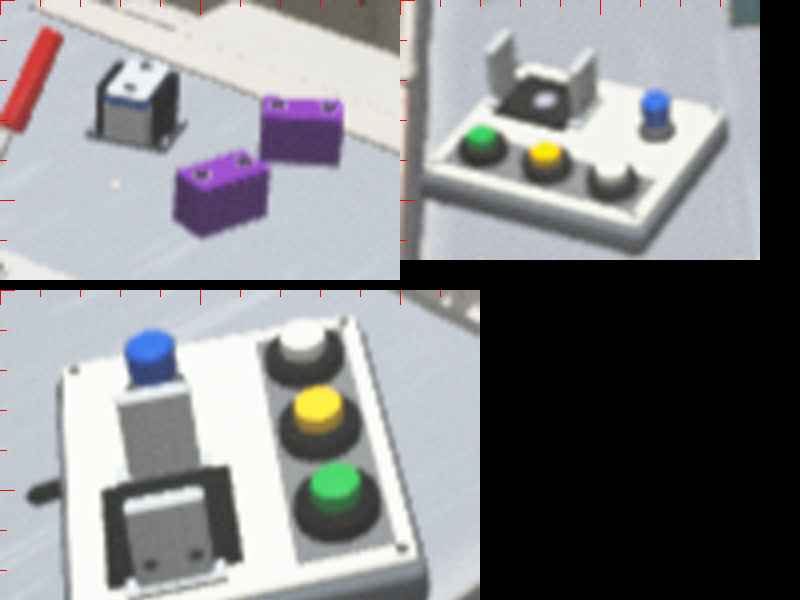

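The crop confirms the bare aluminium block with a blue band, with its narrow end facing the side camera. From the robot's side, the key order along y is green (left), yellow, white (right). Next I get rough positions for the rack corner, clamp and block yaw, then look with the wrist camera.

```bash
python3 - <<'E'
from h import *
np.set_printoptions(precision=4,suppress=True)
S=calibration("side");C=calibration("scene")
for n,uv in (("rackL",(180,258)),("rackR",(320,197)),("b",(354,231))): print(n,at(S,uv,0))
print("rack foot scene",at(C,(382,290),0),at(C,(470,285),0), "top", at(C,(483,215),.32))
for n,uv,z in (("bore1",(356.2,221.5),.046),("bore2",(353.2,227),.046),("endbotL",(346,239.3),.006),("endbotR",(357.5,242),.006),("clampS",(332.5,213),.16),("holdL",(342,239),.006)): print(n,at(S,uv,z))
for n,uv in (("green",(240,188)),("yellow",(256.2,193)),("white",(273,198.5)),): print(n,at(C,uv,.058))
for n,uv in (("green",(249,357.5)),("yellow",(244.5,338)),("white",(240.5,322))): print(n,at(S,uv,.058))
W=calibration("wrist");R=cv2.Rodrigues(W["rvec"])[0];print(-R.T@W["tvec"].ravel(),R,W["camera_matrix"])
c=cv2.imread("pics/scene0.png")
for n in "SC": 
  for P in ([.39,-.244,0],[.39,-.244,.3]): print(n,proj(eval(n),P))
E
```

```text
rackL [ 0.8364 -0.0229  0.    ]
rackR [ 0.5655 -0.5299  0.    ]
b [ 0.3992 -0.2999  0.    ]
rack foot scene [ 0.586  -0.1852  0.    ] [ 0.7797 -0.307   0.    ] top [ 0.6739 -0.3592  0.32  ]
bore1 [ 0.3895 -0.2744  0.046 ]
bore2 [ 0.3916 -0.2368  0.046 ]
endbotL [ 0.4105 -0.2308  0.006 ]
endbotR [ 0.3749 -0.2229  0.006 ]
clampS [ 0.4186 -0.0789  0.16  ]
holdL [ 0.4223 -0.2297  0.006 ]
green [0.478  0.3442 0.058 ]
yellow [0.5043 0.2934 0.058 ]
white [0.5301 0.2408 0.058 ]
green [0.4758 0.3487 0.058 ]
yellow [0.5044 0.3013 0.058 ]
white [0.531  0.2584 0.058 ]
[ 0.6757 -0.0787  0.3843] [[-1.      0.0004  0.0013]
 [ 0.0007  0.9576  0.288 ]
 [-0.0012  0.288  -0.9576]] [[396.1914   0.     317.0949]
 [  0.     396.1914 252.3507]
 [  0.       0.       1.    ]]
S [[353.6251 239.8244]]
S [[357.6435 140.214 ]]
C [[335.1512 342.0207]]
C [[336.9118 248.1654]]
```

```bash
python3 - <<'E'
from h import *
np.set_printoptions(precision=1,suppress=True)
S=calibration("side");C=calibration("scene")
for P in ([.7,.09,0],[.7,.09,.32],[.67,-.37,0],[.67,-.37,.32],[.50,-.28,0],[.5,-.28,.32],[.55,-.18,0],[.55,-.18,.32],[.675,0,.227]): print(P,proj(S,P)[0],proj(C,P)[0])
E
```

```text
[0.7, 0.09, 0] [206.2 287.6] [349.8 217.9]
[0.7, 0.09, 0.32] [187.9 164.4] [353.6 121.8]
[0.67, -0.37, 0] [277.9 212.4] [458.8 320.2]
[0.67, -0.37, 0.32] [273.  115.6] [485.9 218.5]
[0.5, -0.28, 0] [320.6 230.2] [381.  329.6]
[0.5, -0.28, 0.32] [320.6 126.7] [392.4 228.1]
[0.55, -0.18, 0] [295.6 243.6] [369.9 295. ]
[0.55, -0.18, 0.32] [292.3 135.2] [378.3 194.3]
[0.675, 0, 0.227] [221.4 190.2] [366.8 171.4]
```

Request:
servo_tool(linear=[[-0.035,0,0.005],[-0.035,0,0.005],[-0.035,0,0],[-0.035,0,0],[-0.035,-0.01,0],[-0.03,-0.02,0],[-0.02,-0.03,0],[-0.015,-0.03,0],[-0.015,-0.03,-0.01],[-0.01,-0.035,-0.01],[-0.01,-0.035,-0.01],[-0.005,-0.03,-0.02],[-0.005,-0.025,-0.02],[0,0,0],[0,0,0]], angular=[[0,0,-7],[0,0,-7],[0,0,-7],[0,0,-7],[0,0,-7],[0,0,-7],[0,0,-7],[0,0,-7],[0,0,-7],[0,0,-7],[0,0,-7],[0,0,-7],[0,0,-6],[0,0,0],[0,0,0]])

```text
clock: 1.35
eef_pos: [0.3884, -0.2459, 0.1652]
tcp_rot: [[-1.0, 0.003, -0.003], [0.003, 1.0, 0.001], [0.003, 0.001, -1.0]]
contact_force: [1.1, -0.2, 0.1]
grip_width: 0.0874
grasp_force: 0.0
```

```bash
python3 - <<'E'
from h import *
np.set_printoptions(precision=4,suppress=True)
o=get_obs();W=calibration("wrist")
im=read_camera("wrist");cv2.imwrite("pics/w1.png",im[:,:,::-1])
print(o["clock"],o["q"],o["eef_pos"],o["tcp_rot"])
import pickle;pickle.dump(W,open("w1.pkl","wb"))
E
```

```text
1.35 [-0.1342  0.0545 -0.531  -0.0002 -0.9886 -1.4392] [ 0.3884 -0.2459  0.1652] [[-1.      0.0027 -0.0033]
 [ 0.0027  1.      0.0006]
 [ 0.0033  0.0006 -1.    ]]
```

View pics/w1.png

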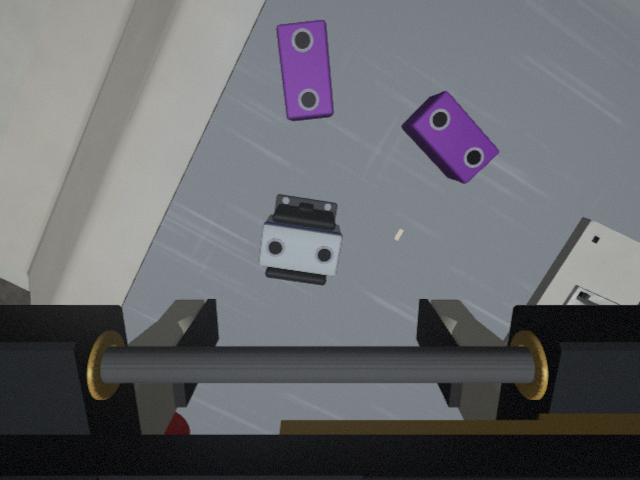

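The wrist view shows the block in its holder with bores at (275,247) and (324,255). The purple blocks are above it, the clamp plate is on the right and the jar's red edge is at (177,425). I'll refine this with an enlarged crop.

```bash
python3 - <<'E'
from h import *
import pickle
np.set_printoptions(precision=4,suppress=True)
W=pickle.load(open("w1.pkl","rb"))
im=cv2.imread("pics/w1.png")
cv2.imwrite("pics/w1c.png",crop(im,250,185,110,110,5))
P=[at(W,p,.046) for p in ((275,247),(324,255))]
print(P,np.mean(P,0),np.degrees(np.arctan2(*(P[1]-P[0])[[1,0]])),np.linalg.norm(P[1]-P[0]))
E
```

```text
[array([ 0.3905, -0.2772,  0.046 ]), array([ 0.3967, -0.2414,  0.046 ])] [ 0.3936 -0.2593  0.046 ] 80.14200325031119 0.03627758049950239
```

View pics/w1c.png

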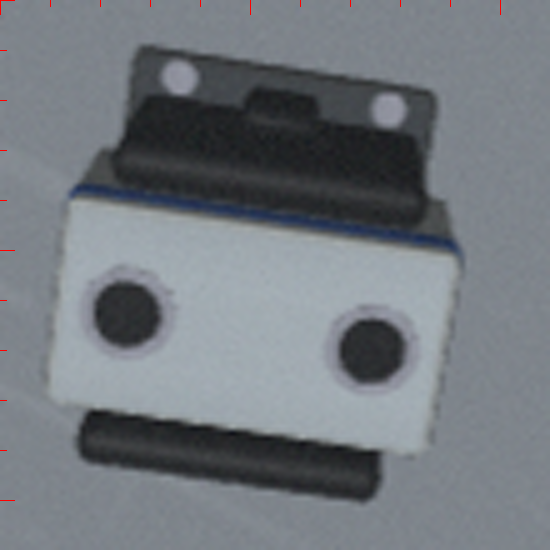

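Request:
servo_tool(linear=[[0.002,-0.005,-0.02],[0.002,-0.005,-0.02],[0.002,-0.003,-0.02],[0,0,-0.02],[0,0,-0.02],[0,0,-0.02],[0,0,-0.015],[0,0,-0.01],[0,0,-0.008],[0,0,0],[0,0,0]], angular=[[0,0,-4.5],[0,0,-4.5],[0,0,0],[0,0,0],[0,0,0],[0,0,0],[0,0,0],[0,0,0],[0,0,0],[0,0,0],[0,0,0]])

```text
clock: 2.32
eef_pos: [0.3967, -0.2576, 0.014]
tcp_rot: [[-0.988, 0.155, 0.0], [0.155, 0.988, -0.0], [-0.0, -0.0, -1.0]]
contact_force: [0.4, -0.3, -0.2]
grip_width: 0.0879
grasp_force: 0.0
```

Request:
servo_tool(linear=[[0,0,0],[0,0,0],[0,0,0],[0,0,0],[0,0,0],[0,0,0],[0,0,0],[0,0,0]], angular=[[0,0,0],[0,0,0],[0,0,0],[0,0,0],[0,0,0],[0,0,0],[0,0,0],[0,0,0]], grip=0.04, force=25)

```text
clock: 2.98
eef_pos: [0.3962, -0.2581, 0.0139]
tcp_rot: [[-0.988, 0.156, 0.0], [0.156, 0.988, -0.0], [-0.0, -0.0, -1.0]]
contact_force: [-1.4, 0.9, 6.1]
grip_width: 0.0579
grasp_force: 25.0
```

```bash
python3 - <<'E'
from h import *
np.set_printoptions(precision=3,suppress=True)
S=calibration("side");C=calibration("scene")
print("scene");
for u in ((272,222),(318,222),(278,285),(235,235),(250,235),(250,260),(226,250),(290,212),(262,213),(228,204)): print(u,at(C,u,0))
print("side")
for u in ((245,300),(288,318),(342,280),(290,335),(280,360),(300,330),(270,385),(255,318),(304,372)): print(u,at(S,u,0))
E
```

```text
scene
(272, 222) [ 0.504  0.213 -0.   ]
(318, 222) [ 0.613  0.131 -0.   ]
(278, 285) [ 0.381 -0.012  0.   ]
(235, 235) [0.388 0.227 0.   ]
(250, 235) [0.422 0.201 0.   ]
(250, 260) [0.37  0.112 0.   ]
(226, 250) [0.336 0.187 0.   ]
(290, 212) [0.573 0.22  0.   ]
(262, 213) [0.502 0.266 0.   ]
(228, 204) [0.441 0.367 0.   ]
side
(245, 300) [0.586 0.114 0.   ]
(288, 318) [0.466 0.153 0.   ]
(342, 280) [ 0.38  -0.027  0.   ]
(290, 335) [0.444 0.207 0.   ]
(280, 360) [0.441 0.284 0.   ]
(300, 330) [0.428 0.186 0.   ]
(270, 385) [0.438 0.35  0.   ]
(255, 318) [0.538 0.172 0.   ]
(304, 372) [0.386 0.303 0.   ]
```

Request:
servo_tool(linear=[[0,0,0.006],[0,0,0.008],[0,0,0.01],[0,0,0.015],[0,0,0.02],[0,0,0.025],[0,0,0.03],[0,0,0.03],[0,0,0.03],[0,0,0.02],[0,0,0]], angular=[[0,0,0],[0,0,0],[0,0,0],[0,0,0],[0,0,0],[0,0,0],[0,0,0],[0,0,0],[0,0,0],[0,0,0],[0,0,0]])

```text
clock: 3.9
eef_pos: [0.398, -0.2589, 0.2129]
tcp_rot: [[-0.988, 0.156, 0.008], [0.156, 0.988, -0.003], [-0.008, -0.001, -1.0]]
contact_force: [-0.2, -0.3, -1.8]
grip_width: 0.0582
grasp_force: 25.0
```

Request:
servo_tool(linear=[[0.005,0.015,0],[0.008,0.025,0],[0.01,0.03,0],[0.008,0.03,0],[0.004,0.03,0],[0,0.03,0],[0,0.03,0],[0,0.03,0],[0,0.03,0],[0,0.03,0],[0,0.03,0],[0,0.03,0],[-0.002,0.03,0],[-0.005,0.03,0],[-0.008,0.03,0],[-0.008,0.025,0],[0,0.019,0],[0,0,0],[0,0,0]], angular=[[0,0,0],[0,0,0],[0,0,0],[0,0,0],[0,0,0],[0,0,4],[0,0,4],[0,0,4],[0,0,4],[0,0,4],[0,0,4],[0,0,4],[0,0,4],[0,0,5],[0,0,0],[0,0,0],[0,0,0],[0,0,0],[0,0,0]])

```text
clock: 5.48
eef_pos: [0.4074, 0.2165, 0.2072]
tcp_rot: [[-0.882, -0.471, -0.001], [-0.471, 0.882, -0.001], [0.001, -0.0, -1.0]]
contact_force: [0.2, -0.1, -1.3]
grip_width: 0.0582
grasp_force: 25.0
```

```bash
python3 - <<'E'
from h import *
import pickle
np.set_printoptions(precision=4,suppress=True)
o=get_obs();W=calibration("wrist")
a=read_camera("wrist")[:,:,::-1];s=read_camera("side")[:,:,::-1]
cv2.imwrite("pics/w2.png",a);cv2.imwrite("pics/s2.png",s)
out=np.hstack([cv2.resize(a[:,100:500],(400,480)),s[180:420,160:360].repeat(2,0).repeat(2,1)])
cv2.imwrite("pics/c2.png",out)
print(o["q"],o["eef_pos"],proj(W,[[.41,.215,0],[.466,.153,0]]))
pickle.dump(W,open("w2.pkl","wb"))
E
```

```text
[ 0.9171  0.0155 -0.4668 -0.0004 -1.0896 -1.9973] [0.4074 0.2165 0.2072] [[315.453  221.0365]
 [230.7203 241.7623]]
```

View pics/c2.png

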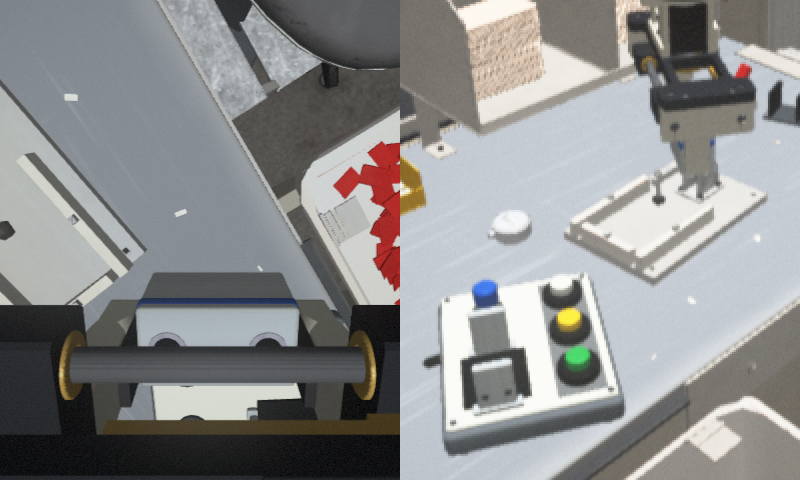

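The wrist view shows a free strip between the clamp plate's corner at about (245,250) and the table edge, with the block hanging straight in the grip. I'll set it down slightly further forward and left.

Request:
servo_tool(linear=[[0.004,0.008,-0.01],[0.005,0.008,-0.02],[0,0,-0.025],[0,0,-0.025],[0,0,-0.025],[0,0,-0.025],[0,0,-0.02],[0,0,-0.015],[0,0,-0.012],[0,0,-0.01],[0,0,-0.006],[0,0,0],[0,0,0],[0,0,0]], angular=[[0,0,0],[0,0,0],[0,0,0],[0,0,0],[0,0,0],[0,0,0],[0,0,0],[0,0,0],[0,0,0],[0,0,0],[0,0,0],[0,0,0],[0,0,0],[0,0,0]])

```text
clock: 6.75
eef_pos: [0.4174, 0.2321, 0.015]
tcp_rot: [[-0.883, -0.469, 0.001], [-0.469, 0.883, 0.001], [-0.001, 0.0, -1.0]]
contact_force: [-0.1, 0.4, -0.5]
grip_width: 0.0578
grasp_force: 25.0
```

Request:
servo_tool(linear=[[0,0,-0.003],[0,0,-0.002],[0,0,-0.001],[0,0,0],[0,0,0]], angular=[[0,0,0],[0,0,0],[0,0,0],[0,0,0],[0,0,0]])

```text
clock: 7.17
eef_pos: [0.417, 0.232, 0.0086]
tcp_rot: [[-0.883, -0.47, 0.0], [-0.47, 0.883, 0.0], [-0.0, 0.0, -1.0]]
contact_force: [0.0, -0.4, -1.1]
grip_width: 0.0577
grasp_force: 25.0
```

Request:
servo_tool(linear=[[0,0,-0.001],[0,0,-0.001],[0,0,0],[0,0,0]], angular=[[0,0,0],[0,0,0],[0,0,0],[0,0,0]])

```text
clock: 7.5
eef_pos: [0.4171, 0.2322, 0.0079]
tcp_rot: [[-0.883, -0.47, 0.001], [-0.47, 0.883, 0.0], [-0.001, 0.0, -1.0]]
contact_force: [-5.9, -1.0, 17.0]
grip_width: 0.0579
grasp_force: 25.0
```

Request:
servo_tool(linear=[[0,0,0],[0,0,0],[0,0,0],[0,0,0]], angular=[[0,0,0],[0,0,0],[0,0,0],[0,0,0]], grip=0.072)

```text
clock: 7.83
eef_pos: [0.417, 0.232, 0.0065]
tcp_rot: [[-0.883, -0.469, 0.0], [-0.469, 0.883, 0.0], [-0.0, -0.0, -1.0]]
contact_force: [-0.5, -0.1, -0.7]
grip_width: 0.0712
grasp_force: 0.0
```

Request:
servo_tool(linear=[[0,0,0.01],[0,0,0.02],[0,0,0.03],[0,0,0.03],[0,0,0.03],[0.01,0.015,0.03],[0.01,0.015,0.03],[0.01,0.015,0.03],[0.01,0.02,0.03],[0.01,0.02,0.02],[0.01,0.02,0],[0.01,0.02,0],[0.01,0.013,0],[0.01,0.01,0],[0.004,0,0],[0,0,0],[0,0,0],[0,0,0]], angular=[[0,0,0],[0,0,0],[0,0,7],[0,0,7],[0,0,7],[0,0,7],[0,0,7],[0,0,7],[0,0,7],[0,0,7],[0,0,7],[0,0,7],[0,0,7],[0,0,7],[0,0,6],[0,0,0],[0,0,0],[0,0,0]])

```text
clock: 9.33
eef_pos: [0.5107, 0.3796, 0.2663]
tcp_rot: [[0.466, -0.885, -0.0], [-0.885, -0.466, -0.0], [0.0, 0.001, -1.0]]
contact_force: [0.5, -0.3, 0.3]
grip_width: 0.0718
grasp_force: 0.0
```

```bash
python3 - <<'E'
from h import *
import pickle
np.set_printoptions(precision=4,suppress=True)
o=get_obs();W=calibration("wrist")
a=read_camera("wrist")[:,:,::-1]
cv2.imwrite("pics/w3.png",a)
print(o["q"],o["eef_pos"],o["tcp_rot"])
pickle.dump(W,open("w3.pkl","wb"))
E
```

```text
[ 0.9453  0.2743 -0.0177 -0.0001 -1.2792 -0.4604] [0.5107 0.3796 0.2663] [[ 0.4661 -0.8847 -0.0004]
 [-0.8847 -0.4661 -0.0004]
 [ 0.0001  0.0005 -1.    ]]
```

View pics/w3.png

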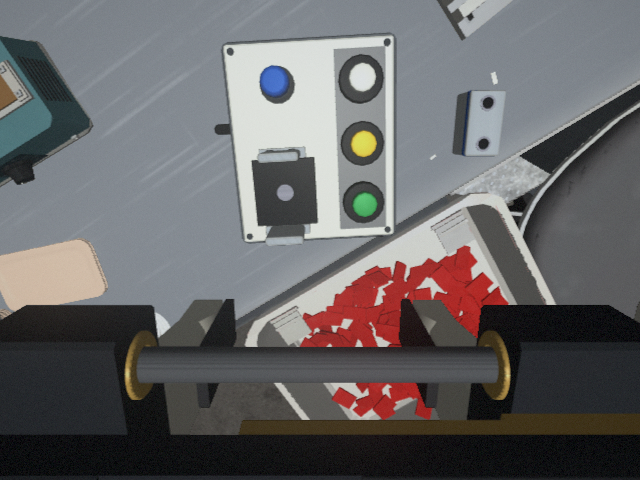

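The wrist view shows:
- **Sensing plate:** corners near (251,161), (313,156), (317,221) and (258,226).
- **Keys:** white (363,77), yellow (364,144), green (365,205).
- **Knob:** (274,82).
- **Block:** standing on the worktop, bores at (488,103) and (483,143).

Next I enlarge it and fit the gauge pose.

```bash
cat > fit.py <<'E'
from h import *
import pickle,sys
from scipy.optimize import least_squares
np.set_printoptions(precision=4,suppress=True)
def fit(W,feat,p0):
    L=np.array([f[0] for f in feat]);U=np.array([f[1] for f in feat],float)
    def w(p):
        c,s=np.cos(p[2]),np.sin(p[2]);return np.c_[p[0]+c*L[:,0]-s*L[:,1],p[1]+s*L[:,0]+c*L[:,1],L[:,2]]
    r=least_squares(lambda p:(proj(W,w(p))-U).ravel(),p0,loss="soft_l1")
    return r.x,(proj(W,w(r.x))-U)
E
python3 - <<'E'
from fit import *
W=pickle.load(open("w3.pkl","rb"))
im=cv2.imread("pics/w3.png")
out=np.zeros((600,800,3),np.uint8)
out[:600,:560]=cv2.resize(im[30:250,215:420],(560,600),interpolation=cv2.INTER_CUBIC)
out[:400,560:]=cv2.resize(im[80:180,440:500+0],(240,400),interpolation=cv2.INTER_CUBIC)
cv2.imwrite("pics/w3c.png",out)
f=[((-.045,.0,.058),(364,144)),((-.045,-.055,.058),(364,77)),((-.045,.055,.058),(365,205)),
((.06,.01,.04),(251,161)),((0,.01,.04),(313,156)),((0,.074,.04),(317,221)),((.06,.074,.04),(258,226)),((.03,-.055,.069),(274,80))]
p,r=fit(W,f,[.54,.32,.49]);print(p,np.degrees(p[2]));print(r)
c,s=np.cos(p[2]),np.sin(p[2]);print("nest",p[0]+c*.03-s*.042,p[1]+s*.03+c*.042)
P=[at(W,u,.04) for u in ((488,103),(483,143))];print(P,np.mean(P,0),np.degrees(np.arctan2(*(P[1]-P[0])[[1,0]])))
E
```

```text
[0.5455 0.3213 0.5337] 30.578783574468996
[[-0.0418 -0.2372]
 [-1.0063  0.05  ]
 [-0.1599 -0.2313]
 [ 0.144  -1.1735]
 [ 1.3579  0.6409]
 [ 0.6455  1.8143]
 [-0.6221 -0.2891]
 [ 0.0248  0.0519]]
nest 0.5499177289751475 0.3727505333766719
[array([0.4224, 0.2141, 0.04  ]), array([0.4063, 0.2453, 0.04  ])] [0.4144 0.2297 0.04  ] 117.25112759716421
```

View pics/w3c.png

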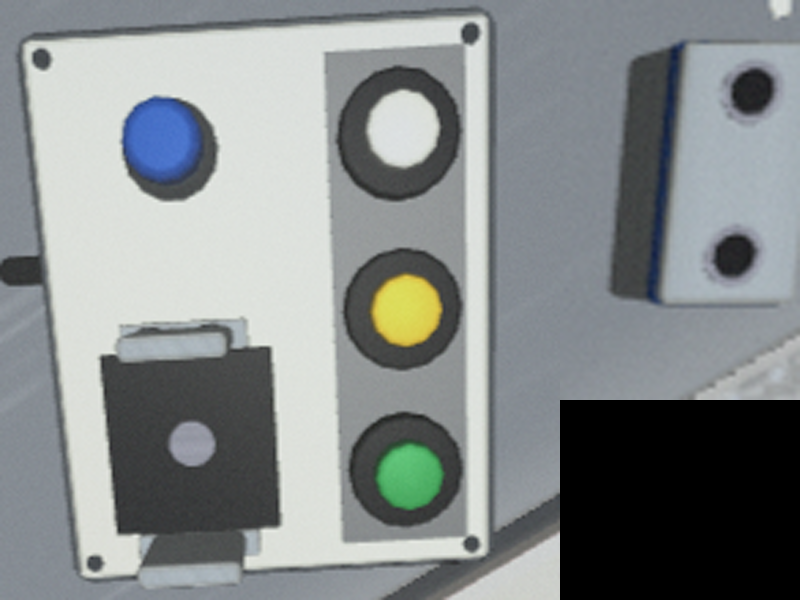

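```bash
python3 - <<'E'
from fit import *
W=pickle.load(open("w3.pkl","rb"))
f=[((-.045,.0,.058),(364,143.5)),((-.045,-.055,.058),(362.5,76.9)),((-.045,.055,.058),(365.1,204.3)),
((.06,.01,.04),(252,160.4)),((0,.01,.04),(314.2,157.1)),((0,.074,.04),(317.5,222.3)),((.06,.074,.04),(258.2,225.6)),((.03,.042,.04),(284.9,192.6)),((.03,-.055,.069),(273.6,80.2)),
((.08,-.095,.036),(223.5,44)),((-.08,-.095,.036),(394.6,34)),((-.08,.095,.036),(394,232.6)),((.08,.095,.036),(245,242))]
p,r=fit(W,f,[.54,.32,.49]);print(p,np.degrees(p[2]));print(r)
c,s=np.cos(p[2]),np.sin(p[2])
for n,x,y in (("nest",.03,.042),("knob",.03,-.055),("green",-.045,.055),("yel",-.045,0),("white",-.045,-.055)): print(n,p[0]+c*x-s*y,p[1]+s*x+c*y)
E
```

```text
[0.5455 0.3215 0.5401] 30.946589815264367
[[-0.1139  0.0536]
 [ 0.0043 -0.0558]
 [ 0.0498  0.2574]
 [-0.8009 -0.0446]
 [ 0.1674 -0.3453]
 [ 0.5677  0.5966]
 [-0.3603  0.5706]
 [ 0.4924 -0.2641]
 [-0.0428  0.268 ]
 [-6.4264 -4.3565]
 [ 4.0749 -5.5991]
 [ 3.9626  5.4035]
 [-4.0981  4.4201]]
nest 0.5495861824606643 0.3728996274544764
knob 0.5994673474156924 0.28970786474488314
green 0.47857755001082036 0.34548112790393626
yel 0.5068606847791353 0.29831054080055863
white 0.5351438195474502 0.251139953697181
```

Request:
servo_tool(linear=[[-0.006,-0.009,-0.005],[-0.012,-0.018,-0.01],[-0.014,-0.022,-0.015],[-0.014,-0.022,-0.015],[-0.014,-0.022,-0.02],[-0.014,-0.022,-0.02],[-0.014,-0.022,-0.02],[-0.008,-0.012,-0.025],[0,0,-0.025],[0,0,-0.025],[0,0,-0.025],[0,0,-0.02],[0,0,0],[0,0,0]], angular=[[0,0,0],[0,0,0.2],[0,0,0],[0,0,0],[0,0,0],[0,0,0],[0,0,0],[0,0,0],[0,0,0],[0,0,0],[0,0,0],[0,0,0],[0,0,0],[0,0,0]], grip=0.062)

```text
clock: 10.55
eef_pos: [0.4146, 0.2304, 0.0415]
tcp_rot: [[0.472, -0.882, -0.001], [-0.882, -0.472, -0.002], [0.001, 0.002, -1.0]]
contact_force: [-0.4, 0.7, 0.9]
grip_width: 0.062
grasp_force: 0.0
```

Request:
servo_tool(linear=[[0,0,-0.01],[0,0,-0.01],[0,0,-0.008],[0,0,-0.005],[0,0,0],[0,0,0]], angular=[[0,0,0],[0,0,0],[0,0,0],[0,0,0],[0,0,0],[0,0,0]])

```text
clock: 11.05
eef_pos: [0.4152, 0.2312, 0.0091]
tcp_rot: [[0.473, -0.881, 0.0], [-0.881, -0.473, 0.0], [-0.0, -0.0, -1.0]]
contact_force: [0.3, -0.1, 0.3]
grip_width: 0.0618
grasp_force: 0.0
```

Request:
servo_tool(linear=[[0,0,0],[0,0,0],[0,0,0],[0,0,0],[0,0,0],[0,0,0],[0,0,0],[0,0,0]], angular=[[0,0,0],[0,0,0],[0,0,0],[0,0,0],[0,0,0],[0,0,0],[0,0,0],[0,0,0]], grip=0.015, force=25)

```text
clock: 11.72
eef_pos: [0.4149, 0.2309, 0.0087]
tcp_rot: [[0.473, -0.881, -0.0], [-0.881, -0.473, -0.0], [0.0, 0.0, -1.0]]
contact_force: [-1.2, -1.2, 3.7]
grip_width: 0.0322
grasp_force: 25.0
```

Request:
servo_tool(linear=[[0,0,0.006],[0,0,0.012],[0,0,0.02],[0,0,0.025],[0,0,0.025],[0,0,0.025],[0.008,0.008,0.01],[0.015,0.016,0],[0.02,0.021,0],[0.024,0.025,0],[0.024,0.025,0],[0.02,0.022,0],[0.015,0.017,0],[0.0084,0.0084,0],[0,0,0],[0,0,0],[0,0,0]], angular=[[0,0,0],[0,0,0],[0,0,0],[0,0,0],[0,0,0],[0,0,0],[0,0,0],[0,0,1],[0,0,1],[0,0,0.7],[0,0,0],[0,0,0],[0,0,0],[0,0,0],[0,0,0],[0,0,0],[0,0,0]])

```text
clock: 13.13
eef_pos: [0.5487, 0.3727, 0.1313]
tcp_rot: [[0.513, -0.858, -0.001], [-0.858, -0.513, -0.001], [0.0, 0.001, -1.0]]
contact_force: [0.4, 0.1, -1.3]
grip_width: 0.0318
grasp_force: 25.0
```

```bash
python3 - <<'E'
from fit import *
o=get_obs();W=calibration("wrist")
a=read_camera("wrist")[:,:,::-1];s=read_camera("side")[:,:,::-1]
cv2.imwrite("pics/w4.png",a);pickle.dump(W,open("w4.pkl","wb"))
out=np.zeros((600,800,3),np.uint8)
out[:480,:400]=cv2.resize(a[:400,150:483],(400,480));out[:400,400:]=cv2.resize(s[280:400,165:285],(400,400),interpolation=cv2.INTER_CUBIC)
cv2.imwrite("pics/c4.png",out)
print(o["eef_pos"],o["tcp_rot"])
E
```

```text
[0.5487 0.3727 0.1313] [[ 0.5134 -0.8582 -0.0009]
 [-0.8582 -0.5134 -0.0006]
 [ 0.0001  0.0011 -1.    ]]
```

View pics/c4.png

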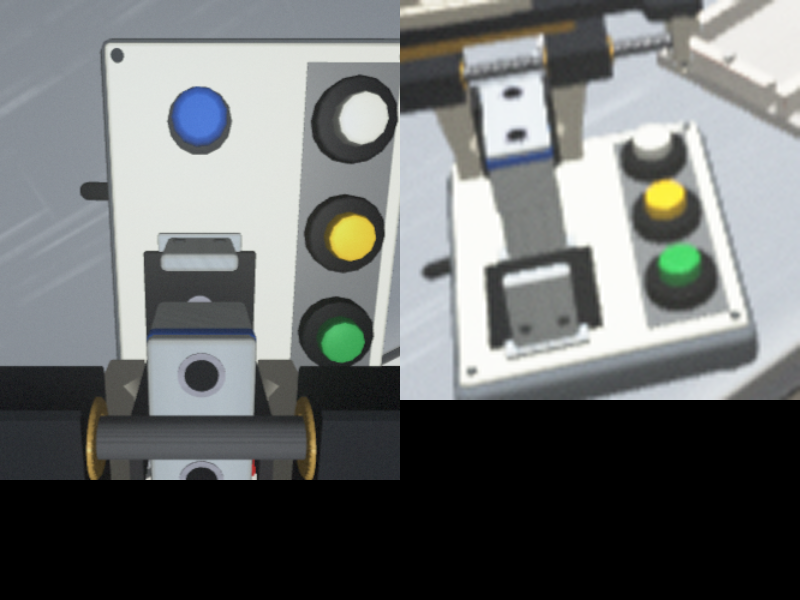

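```bash
python3 - <<'E'
from fit import *
W=pickle.load(open("w4.pkl","rb"))
im=cv2.imread("pics/w4.png")
p=np.array([.5455,.3215,.5401]);c,s=np.cos(p[2]),np.sin(p[2])
g=lambda x,y,z:[p[0]+c*x-s*y,p[1]+s*x+c*y,z]
print(proj(W,[g(.013,.002,.088),g(.047,.002,.088),g(.013,.01,.088),g(.047,.01,.088),g(.03,-.055,.069)]))
# block near top edge & far: at TCP
R=get_obs()["tcp_rot"];t=get_obs()["eef_pos"]
print(proj(W,[t+R@np.array([.029,dy,-.0313]) for dy in (-.016,.016)]))
col=cv2.cvtColor(im,cv2.COLOR_BGR2GRAY)[195:300,305:330].mean(1);print(np.c_[np.arange(195,300),col][:,1].astype(int))
E
```

```text
[[349.0559 211.6664]
 [283.1795 211.7611]
 [348.7198 226.7977]
 [283.5772 226.8924]
 [315.9552  96.71  ]]
[[271.6368 285.6485]
 [365.0344 285.5961]]
[177 184 181 109  87  88  87  88  89  89  89  89  89  89  90  91 113 152
 174 178 183 186 187 187 187 187 187 186 176 169 155  64  65  63  64  63
  63  63  62  62  62  62  61  61  60  59  60  58  59  59  59  70  98 113
 123 127 117  80  81  81  81  81  80  81  81  80  80  81  81  80  81  81
  81  82  82  82  82  81  69  49  50  53  55  66  83  83  91 118 147 171
 173 177 179 183 184 184 184 184 182 164 159 159 154 152 153]
```

Request:
servo_tool(linear=[[0.0004,0.001,-0.01],[0,0,-0.012],[0,0,-0.012],[0,0,-0.01],[0,0,-0.01],[0,0,-0.008],[0,0,-0.008],[0,0,-0.004],[0,0,0],[0,0,0]], angular=[[0,0,0],[0,0,0],[0,0,0],[0,0,0],[0,0,0],[0,0,0],[0,0,0],[0,0,0],[0,0,0],[0,0,0]])

```text
clock: 14.07
eef_pos: [0.5499, 0.3744, 0.0575]
tcp_rot: [[0.514, -0.858, 0.0], [-0.858, -0.514, -0.0], [0.0, 0.0, -1.0]]
contact_force: [-0.7, 0.7, -0.6]
grip_width: 0.0321
grasp_force: 25.0
```

Request:
servo_tool(linear=[[0,0,-0.003],[0,0,-0.003],[0,0,-0.0015],[0,0,-0.001],[0,0,-0.001],[0,0,0],[0,0,0]], angular=[[0,0,0],[0,0,0],[0,0,0],[0,0,0],[0,0,0],[0,0,0],[0,0,0]])

```text
clock: 14.65
eef_pos: [0.5498, 0.3744, 0.0487]
tcp_rot: [[0.514, -0.858, 0.0], [-0.858, -0.514, 0.0], [0.0, -0.0, -1.0]]
contact_force: [-2.9, -0.8, 5.3]
grip_width: 0.0317
grasp_force: 25.0
```

Request:
servo_tool(linear=[[0,0,0],[0,0,0],[0,0,0],[0,0,0],[0,0,0]], angular=[[0,0,0],[0,0,0],[0,0,0],[0,0,0],[0,0,0]], grip=0.052)

```text
clock: 15.07
eef_pos: [0.5498, 0.3744, 0.0479]
tcp_rot: [[0.514, -0.858, -0.0], [-0.858, -0.514, -0.0], [0.0, 0.0, -1.0]]
contact_force: [-0.3, 0.4, -0.3]
grip_width: 0.0514
grasp_force: 0.0
```

Request:
servo_tool(linear=[[0,0,0.008],[0,0,0.015],[0,0,0.02],[0,0,0.025],[0,0,0.025],[0,0,0.015],[-0.006,0.01,0],[-0.01,0.018,0],[-0.01,0.018,0],[0,0,0],[0,0,0]], angular=[[0,0,0],[0,0,0],[0,0,0],[0,0,0],[0,0,0],[0,0,0],[0,0,0],[0,0,0],[0,0,0],[0,0,0],[0,0,0]])

```text
clock: 15.98
eef_pos: [0.523, 0.4212, 0.156]
tcp_rot: [[0.515, -0.857, -0.0], [-0.857, -0.515, -0.0], [0.0, 0.0, -1.0]]
contact_force: [0.1, 0.1, -0.5]
grip_width: 0.0521
grasp_force: 0.0
```

```bash
python3 - <<'E'
from fit import *
o=get_obs();W=calibration("wrist")
a=read_camera("wrist")[:,:,::-1]
cv2.imwrite("pics/w5.png",a);pickle.dump(W,open("w5.pkl","wb"))
print(o["eef_pos"],o["tcp_rot"])
E
```

```text
[0.523  0.4212 0.156 ] [[ 0.5149 -0.8572 -0.0002]
 [-0.8572 -0.5149 -0.0002]
 [ 0.      0.0003 -1.    ]]
```

View pics/w5.png

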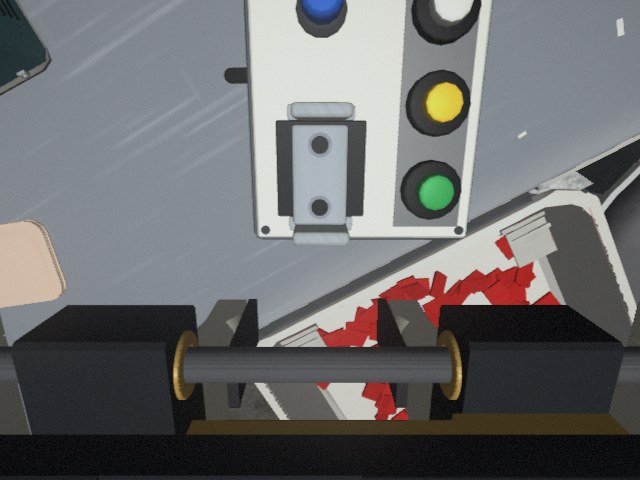

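The block stands squarely between the stops with bores at (319.5,144.5) and (319.5,207). A numeric check against the plate and keys comes next.

```bash
python3 - <<'E'
from fit import *
W=pickle.load(open("w5.pkl","rb"))
f=[((-.045,.0,.058),(444.5,102)),((-.045,.055,.058),(436,192.5)),((.06,.01,.04),(276.5,121.5)),((0,.01,.04),(366,121.5)),((0,.074,.04),(363,216)),((.06,.074,.04),(277,216))]
p,r=fit(W,f,[.5455,.3215,.54]);print(p,np.degrees(p[2]));print(r)
c,s=np.cos(p[2]),np.sin(p[2])
n=np.array([p[0]+c*.03-s*.042,p[1]+s*.03+c*.042])
B=[at(W,u,.08)[:2] for u in ((319.5,144.5),(319.5,207))];d=np.mean(B,0)-n
print("block in nest",c*d[0]+s*d[1],-s*d[0]+c*d[1],np.mean(B,0))
for q in (p,np.array([.5455,.3215,.5401])):
  c,s=np.cos(q[2]),np.sin(q[2])
  for nm,x,y in (("knob",.03,-.055),("green",-.045,.055),("yel",-.045,0),("white",-.045,-.055)): print(nm,q[0]+c*x-s*y,q[1]+s*x+c*y)
E
```

```text
[0.5458 0.3218 0.5414] 31.02194983943346
[[-0.1942  0.3084]
 [ 0.5095  0.4752]
 [-1.5984 -0.8079]
 [ 0.0965 -0.8803]
 [-0.0716  0.3234]
 [ 0.7562  0.3846]]
block in nest 0.0008526333846112046 0.00011525115660541069 [0.5505 0.3738]
knob 0.5998290770409431 0.2901212708824559
green 0.47886602673661266 0.34573548184577
yel 0.5072111795782221 0.29860213579028827
white 0.5355563324198317 0.2514687897348065
knob 0.5995119147015595 0.28975550330732175
green 0.47862322634629745 0.34553117029342184
yel 0.5069054231435709 0.2983600208022308
white 0.5351876199408444 0.25118887131103973
```

Request:
servo_tool(linear=[[0.008,-0.013,0],[0.012,-0.021,0],[0.015,-0.025,0],[0.015,-0.025,0],[0.015,-0.026,0],[0.012,-0.021,0],[0,0,0],[0,0,-0.01],[0,0,-0.02],[0,0,-0.02],[0,0,-0.02],[0,0,-0.01],[0,0,0],[0,0,0]], angular=[[0,0,0],[0,0,0],[0,0,0],[0,0,0],[0,0,0],[0,0,0],[0,0,0],[0,0,0],[0,0,0],[0,0,0],[0,0,0],[0,0,0],[0,0,0],[0,0,0]], grip=0.046)

```text
clock: 17.2
eef_pos: [0.6006, 0.2893, 0.0757]
tcp_rot: [[0.514, -0.858, -0.001], [-0.858, -0.514, -0.001], [0.001, 0.001, -1.0]]
contact_force: [0.0, -0.5, 0.5]
grip_width: 0.0462
grasp_force: 0.0
```

Request:
servo_tool(linear=[[-0.0008,0.0008,-0.008],[0,0,-0.01],[0,0,-0.008],[0,0,-0.006],[0,0,0],[0,0,0],[0,0,0]], angular=[[0,0,0],[0,0,0],[0,0,0],[0,0,0],[0,0,0],[0,0,0],[0,0,0]])

```text
clock: 17.78
eef_pos: [0.6002, 0.2903, 0.0442]
tcp_rot: [[0.514, -0.858, 0.0], [-0.858, -0.514, 0.0], [0.0, -0.0, -1.0]]
contact_force: [-0.0, 0.3, 0.4]
grip_width: 0.0457
grasp_force: 0.0
```

Request:
servo_tool(linear=[[0,0,0],[0,0,0],[0,0,0],[0,0,0],[0,0,0],[0,0,0]], angular=[[0,0,0],[0,0,0],[0,0,0],[0,0,0],[0,0,0],[0,0,0]], grip=0.01, force=40)

```text
clock: 18.28
eef_pos: [0.5993, 0.2897, 0.0442]
tcp_rot: [[0.513, -0.858, -0.001], [-0.858, -0.513, -0.001], [0.0, 0.001, -1.0]]
contact_force: [-4.8, -1.2, 4.8]
grip_width: 0.0233
grasp_force: 40.0
```

Request:
servo_tool(linear=[[0,0,0.003],[0,0,0.003],[0,0,0.003],[0,0,0.003],[0,0,0.001],[0,0,0],[0,0,0],[0,0,0]], angular=[[0,0,0],[0,0,0],[0,0,0],[0,0,0],[0,0,0],[0,0,0],[0,0,0],[0,0,0]])

```text
clock: 18.95
eef_pos: [0.5992, 0.2897, 0.0564]
tcp_rot: [[0.513, -0.858, -0.002], [-0.858, -0.513, -0.001], [0.0, 0.002, -1.0]]
contact_force: [-4.2, -2.1, -9.2]
grip_width: 0.0232
grasp_force: 40.0
```

Request:
servo_tool(linear=[[0,0,0],[0,0,-0.004],[0,0,-0.004],[0,0,-0.004],[0,0,0]], angular=[[0,0,0],[0,0,0],[0,0,0],[0,0,0],[0,0,0]])

```text
clock: 19.37
eef_pos: [0.5993, 0.2897, 0.0447]
tcp_rot: [[0.514, -0.858, -0.001], [-0.858, -0.514, -0.001], [0.0, 0.002, -1.0]]
contact_force: [-6.2, -2.8, -2.0]
grip_width: 0.0236
grasp_force: 40.0
```

Request:
servo_tool(linear=[[0,0,0],[0,0,0],[0,0,0],[0,0,0]], angular=[[0,0,0],[0,0,0],[0,0,0],[0,0,0]], grip=0.046)

```text
clock: 19.7
eef_pos: [0.6016, 0.2913, 0.0466]
tcp_rot: [[0.514, -0.858, 0.003], [-0.858, -0.514, 0.002], [-0.0, -0.004, -1.0]]
contact_force: [-0.3, -0.2, -0.2]
grip_width: 0.0433
grasp_force: 0.0
```

Request:
servo_tool(linear=[[0,0,0.01],[0,0,0.015],[0,0,0.02],[0,0,0.02],[0,0,0],[0,0,0]], angular=[[0,0,0],[0,0,0],[0,0,0],[0,0,0],[0,0,0],[0,0,0]])

```text
clock: 20.2
eef_pos: [0.6013, 0.2911, 0.1129]
tcp_rot: [[0.514, -0.858, 0.004], [-0.858, -0.514, 0.003], [-0.001, -0.005, -1.0]]
contact_force: [0.1, -0.6, -1.0]
grip_width: 0.046
grasp_force: 0.0
```

Request:
servo_tool(linear=[[-0.012,-0.007,0],[-0.018,-0.011,0],[-0.018,-0.011,0],[-0.013,-0.008,0],[-0.005,-0.003,-0.01],[0,0,-0.012],[0,0,-0.012],[0,0,-0.008],[0,0,0],[0,0,0],[0,0,0]], angular=[[0,0,0],[0,0,0],[0,0,0],[0,0,0],[0,0,0],[0,0,0],[0,0,0],[0,0,0],[0,0,0],[0,0,0],[0,0,0]], grip=0, force=20)

```text
clock: 21.12
eef_pos: [0.5343, 0.2504, 0.0684]
tcp_rot: [[0.514, -0.858, 0.0], [-0.858, -0.514, 0.0], [0.0, -0.0, -1.0]]
contact_force: [0.5, 0.4, 0.4]
grip_width: 0.0001
grasp_force: 0.0
```

Down to about 0.052.

Request:
servo_tool(linear=[[0.001,0.001,-0.004],[0,0,-0.004],[0,0,-0.003],[0,0,-0.003],[0,0,-0.0025],[0,0,0],[0,0,0]], angular=[[0,0,0],[0,0,0],[0,0,0],[0,0,0],[0,0,0],[0,0,0],[0,0,0]])

```text
clock: 21.7
eef_pos: [0.5353, 0.2515, 0.0523]
tcp_rot: [[0.514, -0.858, 0.001], [-0.858, -0.514, 0.0], [0.0, -0.001, -1.0]]
contact_force: [-2.7, 0.0, 7.6]
grip_width: 0.0009
grasp_force: 3.8
```

Request:
servo_tool(linear=[[0,0,0.004],[0,0,0.006],[0,0,0.01],[-0.005,0.008,0],[-0.01,0.016,0],[-0.009,0.015,0],[-0.0043,0.0082,0],[0,0,0],[0,0,-0.006],[0,0,-0.006],[0,0,-0.003],[0,0,-0.002],[0,0,-0.002],[0,0,-0.001],[0,0,0],[0,0,0]], angular=[[0,0,0],[0,0,0],[0,0,0],[0,0,0],[0,0,0],[0,0,0],[0,0,0],[0,0,0],[0,0,0],[0,0,0],[0,0,0],[0,0,0],[0,0,0],[0,0,0],[0,0,0],[0,0,0]])

```text
clock: 23.03
eef_pos: [0.5067, 0.2979, 0.0522]
tcp_rot: [[0.513, -0.858, -0.0], [-0.858, -0.513, -0.0], [0.0, 0.0, -1.0]]
contact_force: [-5.8, -0.4, 10.5]
grip_width: 0.0009
grasp_force: 4.8
```

Request:
servo_tool(linear=[[0,0,0.004],[0,0,0.006],[0,0,0.01],[-0.005,0.008,0],[-0.01,0.016,0],[-0.009,0.015,0],[-0.0043,0.0082,0],[0,0,0],[0,0,-0.006],[0,0,-0.006],[0,0,-0.003],[0,0,-0.002],[0,0,-0.002],[0,0,-0.001],[0,0,0],[0,0,0]], angular=[[0,0,0],[0,0,0],[0,0,0],[0,0,0],[0,0,0],[0,0,0],[0,0,0],[0,0,0],[0,0,0],[0,0,0],[0,0,0],[0,0,0],[0,0,0],[0,0,0],[0,0,0],[0,0,0]])

```text
clock: 24.37
eef_pos: [0.4784, 0.3451, 0.0522]
tcp_rot: [[0.513, -0.858, -0.0], [-0.858, -0.513, -0.0], [0.0, 0.0, -1.0]]
contact_force: [-3.8, -0.5, 8.6]
grip_width: 0.0002
grasp_force: 4.7
```

Request:
servo_tool(linear=[[0,0,0.004],[0,0,0.01],[0,0,0.02],[0,0,0.03],[0,0,0.03],[0,0,0.03],[-0.01,0.02,0],[-0.01,0.02,0],[-0.01,0.02,0],[0,0,0],[0,0,0],[0,0,0]], angular=[[0,0,0],[0,0,0],[0,0,0],[0,0,0],[0,0,0],[0,0,0],[0,0,0],[0,0,0],[0,0,0],[0,0,0],[0,0,0],[0,0,0]])

```text
clock: 25.37
eef_pos: [0.4484, 0.4051, 0.1756]
tcp_rot: [[0.514, -0.858, -0.0], [-0.858, -0.514, -0.001], [0.0, 0.0, -1.0]]
contact_force: [-0.4, 0.8, -0.4]
grip_width: 0.0004
grasp_force: 0.0
```

```bash
python3 - <<'E'
from fit import *
W=calibration("wrist");a=read_camera("wrist")[:,:,::-1];cv2.imwrite("pics/w6.png",a)
p=[.5457,.3217,.541];c,s=np.cos(p[2]),np.sin(p[2])
g=lambda x,y,z:[p[0]+c*x-s*y,p[1]+s*x+c*y,z]
e=proj(W,[g(.03,.042-.018,.08),g(.03,.042+.018,.08)]);print(e)
x,y=e.mean(0).astype(int)
g2=cv2.cvtColor(a[max(0,y-80):y+80,x-80:x+80],cv2.COLOR_BGR2GRAY)
h=cv2.HoughCircles(g2,cv2.HOUGH_GRADIENT,1,20,param1=100,param2=12,minRadius=4,maxRadius=12)
print(None if h is None else h[0,:6]+[x-80,max(0,y-80),0], get_obs()["clock"])
E
```

```text
[[200.4157 101.1767]
 [205.381  162.4553]]
[[198.5 101.5   8.2]
 [202.5 162.5   7.4]
 [228.5  76.5  10.3]
 [187.5 192.5   9.1]
 [173.5  66.5   8. ]] 25.4167
```

The bores are where they should be, within about 1–2 mm, and all three presses reached full travel. Handing in.

```bash
python3 -c "
from station import *
print(hand_in())"
```

```text
the job is handed in; nothing more can be done
None
```

I handed the job in at about 25 s of the 69 s allowed. The block stands on the sensing plate (camera check: within about 2 mm of centre), the knob was pulled about 12 mm to its stop, and the white, yellow and green keys were pressed fully down in that order. The hand-in gave no verdict, and I didn't re-check the jar, bottle or counter afterwards.

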